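Clear the inspection rest and rack the passed housing

TASK

The sloping blue inspection rest still holds a rejected, red-tagged housing: lift it off and lay it level in both forks of the red rack, its middle over the middle of the rack. Then take the green-tagged housing standing on the bench, lean it in the emptied rest, foot down at the stop, and let go of it there for a moment; take it again around its middle and lay it level in both forks of the green rack, likewise centred. Do not drop a housing, and leave the untagged housing standing where it is and the other things on the bench in place.

Things in the scene. Friction and masses are not known exactly. Their poses are not given: they have to be found in the camera images.
- red_housing: Black moulded tube housing, 150 mm long: body 44 mm diameter up to 115 mm from the foot, then a coaxial neck 34 mm diameter. About 0.18 kg, balance point 64 mm from the foot. Origin: centre of the foot; +z along the axis to the neck. Red band 90 to 112 mm from the foot and red ring on the neck's end. Starts leaning in the rest, neck up.
- green_housing: Black moulded tube housing, 150 mm long: body 44 mm diameter up to 115 mm from the foot, then a coaxial neck 34 mm diameter. About 0.18 kg, balance point 64 mm from the foot. Origin: centre of the foot; +z along the axis to the neck. Green band 90 to 112 mm from the foot and green ring on the neck's end. Starts standing on its foot on the bench.
- plain_housing: Black moulded tube housing, 150 mm long: body 44 mm diameter up to 115 mm from the foot, then a coaxial neck 34 mm diameter. About 0.18 kg, balance point 64 mm from the foot. Origin: centre of the foot; +z along the axis to the neck. No coloured tag: not yet inspected. Stands on the bench; leave it.
- red_housing_mid (a point): Point on the red-tagged housing's axis 64 mm from the foot (its balance point).
- green_housing_mid (a point): Point on the green-tagged housing's axis 64 mm from the foot (its balance point).
- rest_cradle: Fixed sloping rest, 45 degrees: two blue 90-degree V-forks (12 mm thick, 60 mm free between them) on a dark base, aluminium stop plate at the low end. Origin: where the balance point of a housing lying in it goes, 115 mm above the bench. +y: up the slope along that housing's axis (foot to neck); x level; +z square out of the V. Stop face at y = -64.5, z -45 to +1 mm.
- rest_cradle_stop (a point): Where the centre of a leaning housing's foot goes, at the stop plate: on the housing's axis, 64 mm down the slope from the rest's origin.
- pass_rack: Green rack, fixed: green base plate 130 x 160 x 8 mm and, on a post, two green 90-degree V-forks (12 mm thick, centres 72 mm apart along y, 60 mm free between them for fingers; tips 98 mm high) over an aluminium bar 36 mm wide, its top 71 mm high. Origin: centre of the underside; z up; a housing lies along +y or -y.
- pass_rack_seat (a point): Point 105 mm above the bench at the green rack's middle: where the balance point of a centred, seated housing lies.
- reject_rack: Red rack, fixed: red base plate 130 x 160 x 8 mm and, on a post, two red 90-degree V-forks (12 mm thick, centres 72 mm apart along y, 60 mm free between them for fingers; tips 98 mm high) over an aluminium bar 36 mm wide, its top 71 mm high. Origin: centre of the underside; z up; a housing lies along +y or -y.
- reject_rack_seat (a point): The same point on the red rack, 105 mm above the bench.
- jar: Bystander: amber jar, 60 mm diameter, 85 mm high. Origin: centre of its underside.
- screwdriver: Bystander: screwdriver 170 mm long lying on the bench along its x.
- plug_gauge: Bystander: steel plug gauge 120 mm long, 30 mm high, lying along its x.
- part_tray: Bystander: blue open tray 120 x 170 x 45 mm. Origin: centre of its underside.
- counter: Bystander: grey counter box 60 x 100 x 50 mm with a green display. Origin: centre of its underside.

How it is judged:
By the outcome, as a careful person would: the job done as asked, in the order asked, and still so for the second after the job is handed in, with the robot touching nothing.
It also fails if it takes over 67 s, if anything falls off the work surface, if the arm or the gripper's body presses on something with over 40 N, if the wrist force passes 120 N, or if a joint passes its speed limit or range.

ROBOT

A 6-joint arm with a two-finger parallel gripper is mounted at the origin on the work surface. World frame = base frame: x ahead of the robot, y to its left, z up, the work surface at z = 0. Lengths are in m, angles in rad, forces in N, time in s.
With the tool pointing down it reaches from about 0.375 to 0.825 m from the base axis. Payload 5.5 kg.
Tool frame: the origin (TCP) lies on the centre line of the jaws, within the pads' length; the fingertips stand ahead of it and the grasp point (between the pads) lies 11 mm behind it (bot.tcp_to_tips is the z of the fingertips in the tool frame, in m); z points along the fingers, y is the line along which they close (so a half turn about z gives the same grasp; the last joint's range is limited). The gripper opens to 85 mm and grips with 20 to 120 N. Pads are 22 mm wide; open, the fingers measure 114 mm over their backs; the gripper's body (76 mm by 85 mm) begins 54 mm behind the grasp point. The pads swing forward as they close: fully open they stand 13 mm farther back than shut.
Start: joints at [-1.244, 0.314, -0.047, 1.21, 0, 1.571], TCP at [0.193, -0.568, 0.239] pointing down, gripper open.
Joint ranges: [-2.67, 2.67], [-0.69, 1.73], [-1.03, 1.25], [-2.08, 2.16], [-1.42, 1.45], [-3.14, 3.14]. Speed limits (rad/s): [2.39, 2.39, 3.01, 3.14, 3.14, 3.14].

INTERFACE

Orientations are given as a unit quaternion [w, x, y, z].
In Python, from cell import telemetry, eyes, order, bot gives the robot as it stands.
- The arm moves only by the tool arm_command, never from a script. Its argument "plan" is a list of rows, each an object of numbers: "dx", "dy", "dz": the shift along the tool's x, y, z in mm; "twist": the turn about the tool's z in degrees. A call has 1 to 8 rows; each row is the pose to reach, as a shift and turn from the pose commanded when the call began, along the tool's axes at that moment; what a row does not reach only later rows make up. A row lasts 1/10 s, in which the tool goes at most 50 mm and 8.59 degrees, less where a joint would pass 70% of its speed; a pose out of reach is approached as far as the arm can. A call with a gripper value outside its range is refused whole. "claw" is the opening, from 0 (shut) to 1 (fully open), set as the call begins (left out, the last holds). The fingers move at their own pace and stop on an object; "grip_force" is the grip in N (left out, the last holds). Time passes only in rows, so rows that repeat a pose let the fingers close. It gives the time, the measured TCP pose, the force, the opening and the grip force at its end, in the units of the state.
- telemetry.get_obs(): the state, without advancing time (a new reading comes with each control period).
- eyes.get_image(name): name is "scene" or "top" or "wrist"; returns the picture (384x512x3 uint8, red, green, blue); there is no depth.
- eyes.calibration(name): a dict with "intrinsics" (3x3 intrinsics, pixels), "view" (4x4, takes a point from world to camera coordinates); the wrist camera has in their place "T_tool_cam" (4x4, takes a point from camera to tool coordinates, whose origin is the TCP and whose axes are the flange's). Camera axes: x right, y down, z forward; pixel columns grow to the right and rows downward; lengths in m; the calibration is good to about 2 mm. A picture is of the moment at which its call begins: read the wrist's pose just before it. calibration takes no time and is no camera call.
- order.sign_off(): hands the job in; it is judged then, once.
The state is a dict: "t": time; "joint_positions": joint angles; "joint_velocities": joint speeds; "joint_torque": joint torques, N m; "eef_pos": TCP position; "eef_rot": TCP orientation; "contact_force": force on the tool from outside, world axes, zero at the start; "wrist_torque": the same for the moment, N m; "width": opening from 0.0 (shut) to 1.0 (fully open); "finger_force": force on a finger pad.
Only numpy, scipy, OpenCV 4.12 (cv2) and the standard library are available. Lean on these libraries where they do the work, as an engineer would, in place of code of your own. Each camera call takes 0.05 s, during which the arm holds its last target. There are 200 camera calls.

## Working session

There is one attempt and no reset: what is moved stays moved. The work goes in short steps, Python scripts to look and compute and a tool call to move; the robot and the scene stay as the last step left them, time stands still between calls to the robot, and variables do not carry over. Pictures are saved under pics/ and viewed, at most 10 in all, crops included, and the job is handed in when it is done.

Besides the shell and the picture viewer there is one more tool, called after "Emit:" as name([rows], argument=value, ...), one row to a line, values as JSON. arm_command: Moves the arm, as the interface text tells. Its arguments: {"type":"object","properties":{"plan":{"type":"array"},"claw":{"type":"number"},"grip_force":{"type":"number"}},"required":["plan"]}

```bash
ls; mkdir -p pics
python3 - <<'E'
from cell import telemetry, eyes, order, bot
import cv2,numpy as np
print(telemetry.get_obs()); print([a for a in dir(bot) if a[0]!='_'],bot.tcp_to_tips)
for n in ("scene","top"):
    im=eyes.get_image(n); cv2.imwrite(f"pics/{n}0.png",im[:,:,::-1]); c=eyes.calibration(n); print(n,np.round(c["intrinsics"],1).tolist(),np.round(c["view"],4).tolist())
print(eyes.calibration("wrist"))
a=cv2.imread("pics/top0.png"); cv2.imwrite("pics/top0b.png",cv2.resize(a,(800,600)))
E
```

```text
pics
{'t': 0.0, 'joint_positions': array([-1.24399984e+00,  3.14208067e-01, -4.80707176e-02,  1.21017705e+00,
        2.41558412e-07,  1.57080789e+00]), 'joint_velocities': array([ 0.00081138, -0.00043037,  0.0009412 , -0.00087647,  0.00014789,
        0.00189194]), 'joint_torque': array([ 1.15660419e-03, -5.39591968e+01,  3.39746261e+01,  1.93520595e-02,
       -2.03635118e-04, -4.67037694e-06]), 'eef_pos': array([ 0.19242991, -0.56772433,  0.23844897]), 'eef_rot': array([-8.18719123e-04,  9.86680783e-01,  1.62666357e-01, -1.34863145e-04]), 'contact_force': array([-0.49159136, -0.04816396,  0.28364038]), 'wrist_torque': array([-0.01832608,  0.02123292, -0.02129403]), 'finger_force': 0.0, 'width': 1.0018402870963392}
['IKError', 'tcp_to_tips'] 0.008
scene [[432.2, 0.0, 256.9], [0.0, 432.2, 188.8], [0.0, 0.0, 1.0]] [[0.1423, 0.9898, -0.0039, -0.0821], [0.7058, -0.1043, -0.7007, -0.3727], [-0.6939, 0.097, -0.7135, 1.6723], [0.0, 0.0, 0.0, 1.0]]
top [[491.0, 0.0, 254.3], [0.0, 491.0, 193.0], [0.0, 0.0, 1.0]] [[0.0025, -1.0, 0.0029, -0.0261], [-0.984, -0.0029, -0.1781, 0.6193], [0.1781, -0.0024, -0.984, 1.3536], [0.0, 0.0, 0.0, 1.0]]
{'intrinsics': array([[338.44366046,   0.        , 248.66434127],
       [  0.        , 338.44366046, 190.3986416 ],
       [  0.        ,   0.        ,   1.        ]]), 'T_tool_cam': array([[-3.52739345e-04, -9.54428866e-01, -2.98438295e-01,
         7.68849131e-02],
       [ 9.99999936e-01, -3.55240721e-04, -4.58631615e-05,
        -4.42663228e-04],
       [-6.22443100e-05, -2.98438292e-01,  9.54428930e-01,
        -1.33808041e-01],
       [ 0.00000000e+00,  0.00000000e+00,  0.00000000e+00,
         1.00000000e+00]])}
```

View pics/top0b.png

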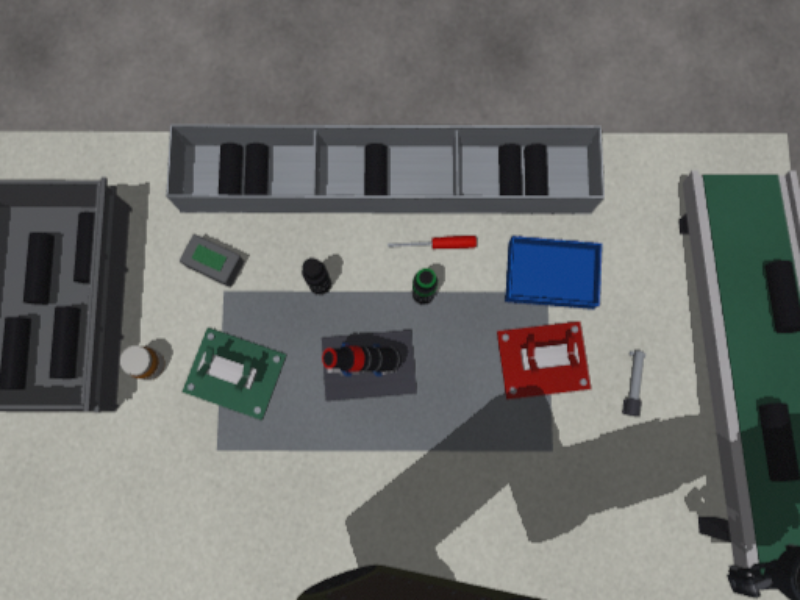

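View pics/scene0.png

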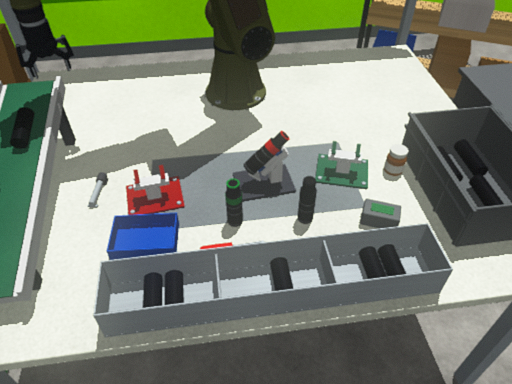

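The top view (800x600) shows the red housing leaning at (360,357) with its neck to the left (+y). The green housing stands at (425,285), the plain one at (317,275), the red rack is at (545,358) and the green rack at (235,372). The scene view agrees. Next I measure these.

```bash
cat > h.py <<'E'
import numpy as np, cv2
from cell import telemetry, eyes, order, bot
from scipy.spatial.transform import Rotation as R
def cam(n):
    c=eyes.calibration(n); K=np.array(c["intrinsics"])
    if n=="wrist":
        o=telemetry.get_obs(); q=o["eef_rot"]; T=np.eye(4); T[:3,:3]=R.from_quat([*q[1:],q[0]]).as_matrix(); T[:3,3]=o["eef_pos"]
        V=np.linalg.inv(T@np.array(c["T_tool_cam"]))
    else: V=np.array(c["view"])
    return K,V
def rays(KV,px):
    K,V=KV; px=np.atleast_2d(px).astype(float)
    d=np.c_[px,np.ones(len(px))]@np.linalg.inv(K).T@V[:3,:3]
    return -V[:3,:3].T@V[:3,3],d
def onplane(KV,px,z):
    c,d=rays(KV,px); return c+d*((z-c[2])/d[:,2])[:,None]
def tri(KV1,p1,KV2,p2):
    c1,d1=rays(KV1,p1);c2,d2=rays(KV2,p2);d1=d1[0]/np.linalg.norm(d1[0]);d2=d2[0]/np.linalg.norm(d2[0])
    A=np.c_[d1,-d2];s=np.linalg.lstsq(A,c2-c1,rcond=None)[0];a=c1+s[0]*d1;b=c2+s[1]*d2
    return (a+b)/2,np.linalg.norm(a-b)
def proj(KV,P):
    K,V=KV; p=(np.atleast_2d(P)@V[:3,:3].T+V[:3,3])@K.T; return p[:,:2]/p[:,2:]
def masks(im):
    h=cv2.cvtColor(im,cv2.COLOR_RGB2HSV); H,S,Vv=[h[...,i].astype(int) for i in range(3)]
    return dict(red=((H<8)|(H>172))&(S>150)&(Vv>60), green=(H>45)&(H<90)&(S>90)&(Vv>30), blue=(H>100)&(H<125)&(S>120)&(Vv>40),dark=(Vv<45))
def blobs(m,mn=15):
    n,l,s,c=cv2.connectedComponentsWithStats(m.astype(np.uint8),connectivity=8)
    return [(int(s[i,4]),np.round(c[i],1).tolist(),s[i,:4].tolist(),l==i) for i in range(1,n) if s[i,4]>=mn]
def tool():
    o=telemetry.get_obs(); q=o["eef_rot"]; return R.from_quat([*q[1:],q[0]]).as_matrix(),o["eef_pos"]
def go(P,phi=None):
    "shift in tool mm to world point P; twist deg so that tool x points at world angle phi"
    M,p=tool(); d=M.T@(np.array(P)-p)*1000; a=np.degrees(np.arctan2(M[1,0],M[0,0]))
    print("pos",np.round(p,4),"ang",round(a,2),"shift",np.round(d,1),"twist",None if phi is None else round((a-phi+180)%360-180,2))
E
python3 - <<'E'
from h import *
for n in("top","scene"):
    im=cv2.imread(f"pics/{n}0.png")[:,:,::-1].copy(); KV=cam(n)
    for k,m in masks(im).items():
        if k=="dark": continue
        for a,c,b,l in blobs(m):
            if b[1]>230 and n=="top" : pass
            s=""
            if a>500:
                cn=np.argwhere(l)[:,::-1]; hull=cv2.convexHull(cn.astype(np.float32))[:,0]
                w=onplane(KV,hull,.008)[:,:2]*1000
                s=str(cv2.minAreaRect(w.astype(np.float32)))
            print(n,k,a,c,b,s)
E
```

```text
top red 204 [290.7, 154.7] [277, 151, 28, 8] 
top red 1800 [346.5, 230.6] [318, 206, 60, 49] ((519.137939453125, -297.0455017089844), (126.85881042480469, 157.50804138183594), 7.143457412719727)
top red 115 [228.4, 229.3] [223, 221, 11, 17] 
top red 60 [211.3, 228.4] [206, 223, 10, 12] 
top green 8358 [484.3, 217.4] [450, 112, 62, 249] ((523.387451171875, -721.0537719726562), (729.2000732421875, 147.39434814453125), 4.062686920166016)
top green 187 [133.5, 164.6] [123, 157, 22, 16] 
top green 87 [272.0, 178.2] [266, 172, 13, 13] 
top green 35 [270.3, 186.6] [264, 182, 15, 8] 
top green 1788 [151.0, 239.2] [117, 210, 66, 58] ((492.60260009765625, 280.5561828613281), (156.74008178710938, 127.22274017333984), 70.98707580566406)
top blue 2499 [354.0, 174.0] [323, 151, 62, 47] ((687.4029541015625, -322.23834228515625), (178.27577209472656, 129.40066528320312), 85.39273834228516)
top blue 15 [221.2, 238.6] [218, 236, 7, 5] 
scene red 90 [270.4, 146.8] [265, 140, 12, 14] 
scene red 43 [161.6, 171.4] [159, 165, 6, 14] 
scene red 36 [136.2, 176.2] [134, 170, 5, 13] 
scene red 649 [165.1, 199.
[... 263 characters left out ...]
 
scene green 6115 [17.8, 172.1] [0, 81, 53, 217] ((310.87872314453125, -748.032958984375), (1010.319091796875, 170.9974822998047), 6.0019683837890625)
scene green 690 [342.1, 172.8] [316, 155, 52, 33] ((494.640380859375, 279.66546630859375), (155.44644165039062, 126.64129638671875), 71.30741119384766)
scene green 77 [232.8, 183.3] [226, 178, 14, 11] 
scene green 79 [233.9, 200.7] [226, 196, 16, 9] 
scene green 167 [382.1, 208.4] [371, 203, 23, 12] 
scene blue 293 [385.3, 38.0] [374, 30, 23, 17] 
scene blue 95 [410.8, 40.9] [407, 34, 9, 17] 
scene blue 2511 [145.2, 234.9] [107, 213, 72, 46] ((661.2482299804688, -323.76739501953125), (184.79823303222656, 145.6477508544922), 87.55193328857422)
```

Run:
```python
from h import *
KV=cam("top")
e=onplane(KV,[211.3,228.4],.176);g=onplane(KV,[272,177.5],.150);print(e,g, onplane(KV,[228.4,229.3],.165))
print(onplane(KV,np.array([[323,337],[412,329],[417,391],[327,401]])*.64,.008))
go([.535,.03,.36],90)
```

```text
[[0.50421121 0.08697008 0.176     ]] [[ 0.64481437 -0.07158647  0.15      ]] [[0.5031604  0.04327553 0.165     ]]
[[ 0.55974492  0.11545438  0.008     ]
 [ 0.57544407 -0.05220512  0.008     ]
 [ 0.4589854  -0.06140273  0.008     ]
 [ 0.44007146  0.1056707   0.008     ]]
pos [ 0.1924 -0.5678  0.2385] ang 18.72 shift [ 516.3 -456.4 -120.8] twist -71.28
```

Emit:
arm_command([
  {"dx": 30,"dy": -28,"dz": -40,"twist": -8},
  {"dx": 65,"dy": -57,"dz": -80,"twist": -16},
  {"dx": 100,"dy": -88,"dz": -120,"twist": -24},
  {"dx": 135,"dy": -119,"dz": -120,"twist": -32},
  {"dx": 170,"dy": -150,"dz": -120,"twist": -40},
  {"dx": 205,"dy": -181,"dz": -120,"twist": -48},
  {"dx": 240,"dy": -212,"dz": -120,"twist": -56},
  {"dx": 275,"dy": -243,"dz": -120,"twist": -64},
])

```text
t: 0.9
eef_pos: [0.3715, -0.2549, 0.3593]
eef_rot: [0.0, 0.749, 0.663, 0.0]
contact_force: [1.2, -0.8, 0.4]
width: 1.002
finger_force: 0.0
```

Run:
```python
from h import *
go([.525,-.03,.34],96); print(telemetry.get_obs()["t"],telemetry.get_obs()["joint_positions"])
```

```text
pos [ 0.3715 -0.2549  0.3593] ang 83.03 shift [241.9 125.1  19.3] twist -12.97
0.9 [-6.01445348e-01  6.47445020e-03 -1.41563280e-01  1.42259578e+00
  6.42532815e-05  1.09101808e+00]
```

Emit:
arm_command([
  {"dx": 40,"dy": 16,"dz": 0,"twist": -3},
  {"dx": 80,"dy": 33,"dz": 0,"twist": -6},
  {"dx": 125,"dy": 50,"dz": 0,"twist": -10},
  {"dx": 170,"dy": 68,"dz": 0,"twist": -13},
  {"dx": 215,"dy": 85,"dz": 0,"twist": -13},
  {"dx": 260,"dy": 95,"dz": 0,"twist": -13},
  {"dx": 300,"dy": 105,"dz": 0,"twist": -13},
  {"dx": 330,"dy": 105,"dz": 0,"twist": -13},
])

```text
t: 1.7
eef_pos: [0.5178, 0.0597, 0.3585]
eef_rot: [-0.0, 0.67, 0.742, -0.0]
contact_force: [0.5, 0.0, 0.2]
width: 0.998
finger_force: 0.0
```

Run:
```python
from h import *
import pickle
KV=cam("wrist"); im=eyes.get_image("wrist"); pickle.dump((KV,im),open("w1.pkl","wb"))
cv2.imwrite("pics/w1.png",cv2.resize(im[:,:,::-1],(800,600)))
print(tool()[1])
for k,m in masks(im).items():
    if k=="dark": continue
    for a,c,b,l in blobs(m,40): print(k,a,c,b)
```

```text
[0.51765569 0.06296563 0.35830827]
red 517 [236.1, 137.1] [218, 120, 37, 32]
red 499 [238.0, 175.8] [217, 158, 42, 28]
red 154 [380.8, 255.9] [374, 248, 14, 17]
red 3419 [229.9, 329.0] [190, 303, 76, 60]
green 2393 [240.0, 14.3] [177, 0, 109, 46]
green 231 [331.0, 250.1] [319, 244, 30, 18]
green 91 [338.5, 278.5] [333, 270, 14, 24]
blue 3281 [326.2, 342.8] [287, 314, 80, 64]
```

View pics/w1.png

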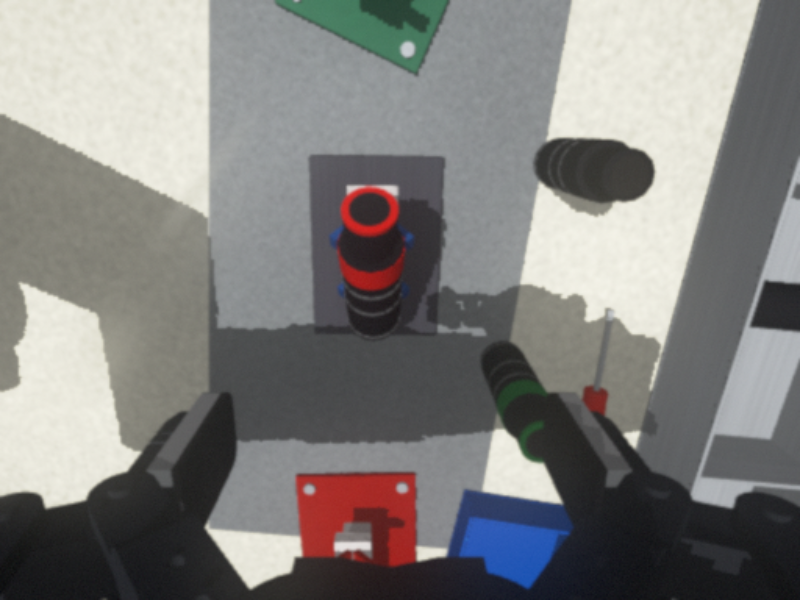

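The wrist view (800x600) shows the red ring at (370,210), the band at (372,262), the foot at about (373,333), blue fork tips at (335/407,240) and (345/403,290), and base corners (309,155), (444,157), (438,334), (315,334). Green stands at (520,400).

Run:
```python
from h import *
import pickle
KV,im=pickle.load(open("w1.pkl","rb")); T=cam("top")
b=blobs(masks(im)["red"],200); 
ring=b[0][3]; cn=max(cv2.findContours(ring.astype(np.uint8),0,1)[0],key=len); el=cv2.fitEllipse(cn); print("ring",el, onplane(KV,el[0],.176))
t=cv2.imread("pics/top0.png")[:,:,::-1].copy(); tb=[x for x in blobs(masks(t)["red"],40) if x[2][0]<215][0]
ct=cv2.findContours(tb[3].astype(np.uint8),0,1)[0][0]; et=cv2.fitEllipse(ct);print(et,tri(KV,el[0],T,et[0]))
pl=np.array([[309,155],[444,157],[438,334],[315,334]])*.64
for z in(.004,.008,.012):
  w=onplane(KV,pl,z)[:,:2]; e=w[0]+w[1]-w[2]-w[3]; print(z,np.round(w,4).tolist(),w.mean(0),np.degrees(np.arctan2(e[1],e[0])))
bl=[x for x in blobs(masks(im)["blue"],4)]; print([(x[0],x[1],x[2]) for x in bl])
tip=np.array([[335,240],[407,240]])*.64; lo=np.array([[345,290],[403,290]])*.64
print(onplane(KV,tip,.1355),onplane(KV,lo,.0846))
# green: scene/top ring centres
m=masks(t)["green"]; gb=[x for x in blobs(m,30) if 262<x[2][0]<270]; print([(x[1],x[2]) for x in gb])
s=cv2.imread("pics/scene0.png")[:,:,::-1].copy(); 
print(tri(T,[272.3,178.2],cam("scene"),[232.8,183.3]))
```

```text
ring ((236.119384765625, 135.47552490234375), (30.752994537353516, 36.38566970825195), 88.85597229003906) [[0.50330067 0.09002749 0.176     ]]
((210.71241760253906, 228.64212036132812), (8.94814682006836, 11.766966819763184), 2.581162691116333) (array([0.50362964, 0.08911367, 0.17142793]), np.float64(0.000996712871426994))
0.004 [[0.4416, 0.1097], [0.5617, 0.1202], [0.5781, -0.0483], [0.4571, -0.0606]] [0.50963653 0.03026072] 95.39883233797867
0.008 [[0.4422, 0.11], [0.5613, 0.1203], [0.5776, -0.0468], [0.4576, -0.059]] [0.50964418 0.03112863] 95.39883233797867
0.012 [[0.4427, 0.1102], [0.5608, 0.1205], [0.577, -0.0453], [0.458, -0.0574]] [0.50965182 0.03199654] 95.39883233797869
[(38, [214.4, 150.2], [211, 145, 9, 12]), (30, [261.4, 151.6], [259, 148, 6, 8]), (17, [218.0, 184.7], [217, 182, 3, 7]), (12, [258.9, 184.2], [258, 182, 3, 5]), (3281, [326.2, 342.8], [287, 314, 80, 64])]
[[0.48102325 0.06253733 0.1355    ]
 [0.52999826 0.06751749 0.1355    ]] [[0.48770277 0.01218001 0.0846    ]
 [0.53410812 0.01690194 0.0846    ]]
[([272.0, 178.2], [266, 172, 13, 13]), ([270.3, 186.6], [264, 182, 15, 8])]
(array([ 0.64349427, -0.07215749,  0.14729023]), np.float64(0.0006738864560947278))
```

Run:
```python
from h import *
go([.510,.0221,.113],95.5)
```

```text
pos [0.5177 0.063  0.3583] ang 95.96 shift [-40.7 -11.6 245.2] twist 0.46
```

Emit:
arm_command([
  {"dx": -20,"dy": -6,"dz": 30,"twist": 0.4},
  {"dx": -40.7,"dy": -11.6,"dz": 70,"twist": 0.4},
  {"dx": -40.7,"dy": -11.6,"dz": 115,"twist": 0.4},
  {"dx": -40.7,"dy": -11.6,"dz": 160,"twist": 0.4},
  {"dx": -40.7,"dy": -11.6,"dz": 200,"twist": 0.4},
  {"dx": -40.7,"dy": -11.6,"dz": 215,"twist": 0.4},
  {"dx": -40.7,"dy": -11.6,"dz": 225,"twist": 0.4},
  {"dx": -40.7,"dy": -11.6,"dz": 225,"twist": 0.4},
])

```text
t: 2.55
eef_pos: [0.5086, 0.0154, 0.1332]
eef_rot: [-0.001, 0.674, 0.739, -0.001]
contact_force: [0.3, -0.1, 0.5]
width: 1.009
finger_force: 0.0
```

Run:
```python
from h import *
go([.510,.0221,.113],95.5); print(telemetry.get_obs()["contact_force"])
im=eyes.get_image("wrist");cv2.imwrite("pics/w2.png",im[:,:,::-1])
```

```text
pos [0.5086 0.0154 0.1332] ang 95.32 shift [ 6.5  2.  20.2] twist -0.18
[ 0.2528031  -0.06532646  0.48909281]
```

View pics/w2.png

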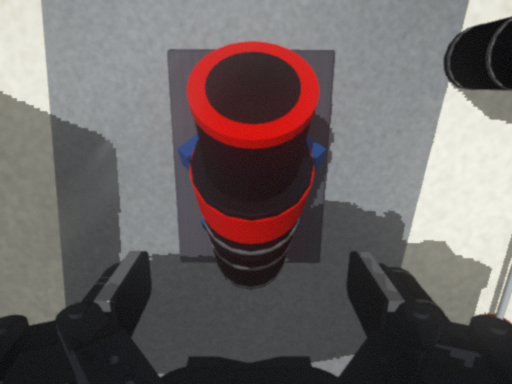

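The wrist view shows the ring at (254,93), with the fingers on either side and level with the housing. Correct by about 2 mm and descend the last stretch slowly.

Emit:
arm_command([
  {"dx": 6.5,"dy": 2,"dz": 0},
  {"dx": 6.5,"dy": 2,"dz": 5},
  {"dx": 6.5,"dy": 2,"dz": 10},
  {"dx": 6.5,"dy": 2,"dz": 15},
  {"dx": 6.5,"dy": 2,"dz": 20},
  {"dx": 6.5,"dy": 2,"dz": 20},
])

```text
invalid input at $.plan[0]: expected keys dx, dy, dz, twist
```

Emit:
arm_command([
  {"dx": 0},
  {"dx": 0},
  {"dx": 0},
  {"dx": 0},
  {"dx": 0},
  {"dx": 0},
], claw=0.3, grip_force=30)

```text
invalid input at $.plan[0]: expected keys dx, dy, dz, twist
```

Emit:
arm_command([
  {"dx": 6.5,"dy": 2,"dz": 0,"twist": 0},
  {"dx": 6.5,"dy": 2,"dz": 5,"twist": 0},
  {"dx": 6.5,"dy": 2,"dz": 10,"twist": 0},
  {"dx": 6.5,"dy": 2,"dz": 15,"twist": 0},
  {"dx": 6.5,"dy": 2,"dz": 20,"twist": 0},
  {"dx": 6.5,"dy": 2,"dz": 20,"twist": 0},
])

```text
t: 3.2
eef_pos: [0.5102, 0.0222, 0.1134]
eef_rot: [-0.001, 0.674, 0.739, -0.001]
contact_force: [-0.5, -0.4, 0.0]
width: 1.003
finger_force: 0.0
```

Emit:
arm_command([
  {"dx": 0,"dy": 0,"dz": 0,"twist": 0},
  {"dx": 0,"dy": 0,"dz": 0,"twist": 0},
  {"dx": 0,"dy": 0,"dz": 0,"twist": 0},
  {"dx": 0,"dy": 0,"dz": 0,"twist": 0},
  {"dx": 0,"dy": 0,"dz": 0,"twist": 0},
  {"dx": 0,"dy": 0,"dz": 0,"twist": 0},
], claw=0.3, grip_force=30)

```text
t: 3.8
eef_pos: [0.509, 0.0219, 0.1143]
eef_rot: [-0.001, 0.673, 0.739, -0.001]
contact_force: [-6.3, -1.4, 6.3]
width: 0.501
finger_force: 30.4
```

Emit:
arm_command([
  {"dx": 0,"dy": 0,"dz": -10,"twist": 0},
  {"dx": 0,"dy": 0,"dz": -25,"twist": 0},
  {"dx": 0,"dy": 0,"dz": -50,"twist": 0},
  {"dx": 0,"dy": 0,"dz": -85,"twist": 0},
  {"dx": 0,"dy": 0,"dz": -125,"twist": 0},
  {"dx": 0,"dy": 0,"dz": -155,"twist": 0},
  {"dx": 0,"dy": 0,"dz": -160,"twist": 0},
  {"dx": 0,"dy": 0,"dz": -160,"twist": 0},
])

```text
t: 4.6
eef_pos: [0.5117, 0.0223, 0.2752]
eef_rot: [0.001, 0.674, 0.739, 0.001]
contact_force: [-0.1, -0.6, -3.1]
width: 0.496
finger_force: 31.5
```

Run:
```python
from h import *
import pickle
for n in ("scene","top","wrist"):
    KV=cam(n); im=eyes.get_image(n); pickle.dump((KV,im),open(n+"2.pkl","wb")); cv2.imwrite(f"pics/{n}3.png",im[:,:,::-1])
a=cv2.imread("pics/scene3.png")[60:260,130:430];b=cv2.imread("pics/wrist3.png")
cv2.imwrite("pics/c3.png",np.vstack([cv2.resize(a,(450,300)),cv2.resize(b,(450,300))]))
for k in("red","blue"):
    for a,c,bb,l in blobs(masks(im)[k],10): print(k,a,c,bb)
go([.5193,-.2965,.25],0); o=telemetry.get_obs();print(o["width"],o["finger_force"],o["contact_force"],o["joint_positions"])
```

```text
red 9005 [250.2, 138.2] [170, 62, 161, 138]
red 2292 [247.0, 264.3] [178, 201, 140, 86]
red 25 [319.0, 211.9] [318, 206, 3, 14]
red 615 [415.4, 276.7] [403, 257, 24, 43]
red 3301 [234.9, 338.2] [189, 317, 90, 46]
blue 502 [370.6, 372.5] [360, 357, 29, 27]
pos [0.5099 0.0222 0.2724] ang 95.32 shift [-318.2  -20.2   22.5] twist 95.32
0.49697561319779526 31.524592638015747 [-0.34361076  0.81935847 -3.2088299 ] [ 4.35263246e-02  1.35283788e-01 -1.96942687e-01  1.24150104e+00
  1.31980168e-06  1.52140282e+00]
```

View pics/c3.png

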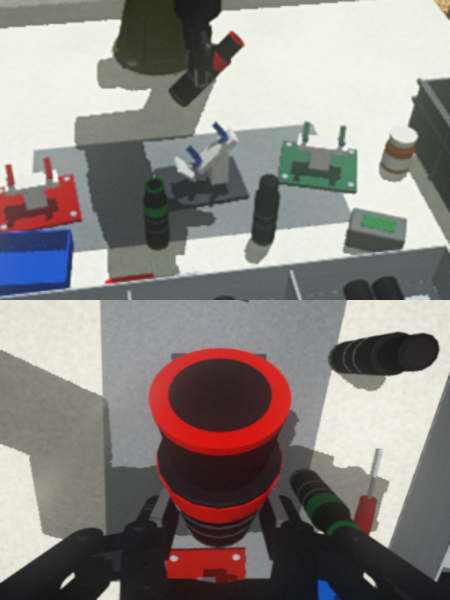

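The scene crop shows the red housing held at about 45° with its neck to +y, the rest emptied and the other things undisturbed. The wrist view shows the ring large and centred between the fingers. Now I refine the rack centres and the position in the grip.

Run:
```python
from h import *
import pickle
T=cam("top"); t=cv2.imread("pics/top0.png")[:,:,::-1].copy(); h=cv2.cvtColor(t,cv2.COLOR_RGB2HSV); 
for nm,x0 in(("red",318),("green",117)):
    m=[b for b in blobs(masks(t)[nm],1000) if b[2][0]==x0][0][3]
    cn=np.argwhere(m)[:,::-1].astype(np.int32); hull=cv2.convexHull(cn); f=np.zeros(m.shape,np.uint8); cv2.fillConvexPoly(f,hull,1)
    f=cv2.erode(f,np.ones((3,3)))
    w=(f>0)&(h[...,1]<70)&(h[...,2]>110)
    pts=[]
    for a,c,b,l in blobs(w,3):
        if a<60: pts.append(c); print(nm,"screw",a,c,np.round(onplane(T,c,.009)[0],4))
        else:
            r=cv2.minAreaRect(onplane(T,np.argwhere(l)[:,::-1],.071)[:,:2].astype(np.float32)*1000); print(nm,"bar",a,r)
    if len(pts)==4: print("mean",onplane(T,pts,.009).mean(0))
KV,im=pickle.load(open("wrist2.pkl","rb"))
b=blobs(masks(im)["red"],2000)[0][3]; cn=max(cv2.findContours(b.astype(np.uint8),0,1)[0],key=len); el=cv2.fitEllipse(cn); print(el)
d=338.44*34/max(el[1]); K,V=KV; p=np.array([(el[0][0]-K[0,2])/K[0,0]*d,(el[0][1]-K[1,2])/K[1,1]*d,d]); Tt=np.array(eyes.calibration("wrist")["T_tool_cam"])
print("ring centre in tool mm",Tt[:3,:3]@p+Tt[:3,3]*1000)
```

```text
red screw 14 [367.5, 210.3] [ 0.577  -0.3584  0.009 ]
red screw 13 [323.2, 215.5] [ 0.5611 -0.2274  0.009 ]
red bar 288 ((519.1838989257812, -300.11962890625), (37.870521545410156, 60.30213165283203), 7.254124641418457)
red screw 23 [368.7, 225.7] [ 0.5314 -0.3602  0.009 ]
red screw 45 [335.8, 229.6] [ 0.5196 -0.2633  0.009 ]
red screw 14 [373.1, 244.1] [ 0.4775 -0.3709  0.009 ]
red screw 4 [327.5, 248.5] [ 0.4644 -0.2377  0.009 ]
green screw 13 [134.4, 214.6] [0.5622 0.3281 0.009 ]
green screw 25 [128.9, 230.7] [0.5147 0.3419 0.009 ]
green bar 273 ((492.3220520019531, 281.976806640625), (59.15463638305664, 36.65483856201172), 71.8910140991211)
green screw 13 [176.6, 229.4] [0.5189 0.2027 0.009 ]
green screw 34 [160.3, 241.9] [0.4823 0.249  0.009 ]
green screw 15 [121.5, 247.1] [0.4669 0.3611 0.009 ]
green screw 16 [164.5, 262.0] [0.4243 0.2347 0.009 ]
((249.99777221679688, 129.99542236328125), (137.53858947753906, 160.2195281982422), 90.47604370117188)
ring centre in tool mm [ 67.64625242   0.77012752 -61.43870856]
```

Run:
```python
from h import *
go([.5233,-.3298,.165],96.9)
```

```text
pos [0.5099 0.0222 0.2724] ang 95.32 shift [-351.7  -19.   107.5] twist -1.58
```

Emit:
arm_command([
  {"dx": -15,"dy": -1,"dz": 0,"twist": 0},
  {"dx": -50,"dy": -3,"dz": 0,"twist": 0},
  {"dx": -95,"dy": -5,"dz": 0,"twist": 0},
  {"dx": -140,"dy": -8,"dz": 0,"twist": -1},
  {"dx": -185,"dy": -11,"dz": 0,"twist": -1.6},
  {"dx": -230,"dy": -14,"dz": 0,"twist": -1.6},
  {"dx": -275,"dy": -16,"dz": 0,"twist": -1.6},
  {"dx": -310,"dy": -18,"dz": 10,"twist": -1.6},
])

```text
t: 5.55
eef_pos: [0.5212, -0.2917, 0.264]
eef_rot: [0.0, 0.664, 0.748, -0.0]
contact_force: [0.8, 0.2, -2.7]
width: 0.496
finger_force: 31.5
```

Emit:
arm_command([
  {"dx": -25,"dy": 0,"dz": 15,"twist": 0},
  {"dx": -38,"dy": 0,"dz": 40,"twist": 0},
  {"dx": -42,"dy": 0,"dz": 65,"twist": 0},
  {"dx": -42,"dy": 0,"dz": 75,"twist": 0},
  {"dx": -42,"dy": 0,"dz": 75,"twist": 0},
])

```text
t: 6.05
eef_pos: [0.5249, -0.3292, 0.1866]
eef_rot: [-0.003, 0.663, 0.748, -0.0]
contact_force: [-0.5, 0.2, -1.9]
width: 0.502
finger_force: 31.4
```

Run:
```python
from h import *
go([.5233,-.3298,.165],96.9); o=telemetry.get_obs();print(o["t"],o["width"],o["contact_force"])
```

```text
pos [ 0.5249 -0.3292  0.1866] ang 96.89 shift [-0.5 -1.5 21.6] twist -0.01
6.05 0.5016301158669018 [-0.4912394   0.22147918 -1.94373003]
```

Emit:
arm_command([
  {"dx": -0.5,"dy": -1.5,"dz": 20,"twist": 0},
  {"dx": -0.5,"dy": -1.5,"dz": 40,"twist": 0},
  {"dx": -0.5,"dy": -1.5,"dz": 52,"twist": 0},
  {"dx": -0.5,"dy": -1.5,"dz": 60,"twist": 0},
  {"dx": -0.5,"dy": -1.5,"dz": 65,"twist": 0},
  {"dx": -0.5,"dy": -1.5,"dz": 69,"twist": 0},
  {"dx": -0.5,"dy": -1.5,"dz": 69,"twist": 0},
])

```text
t: 6.75
eef_pos: [0.525, -0.3323, 0.1214]
eef_rot: [0.001, 0.663, 0.748, -0.002]
contact_force: [-3.1, -5.3, -1.5]
width: 0.495
finger_force: 33.7
```

Run:
```python
from h import *
go([.5233,-.3298,.1175],96.9); o=telemetry.get_obs();print(o["t"],o["width"],o["contact_force"],o["wrist_torque"])
```

```text
pos [ 0.525  -0.3323  0.1214] ang 96.87 shift [ 2.7 -1.3  3.9] twist -0.03
6.75 0.49523323096409 [-3.12918533 -5.3357272  -1.49590644] [-1.27038053  0.90022305 -0.04788857]
```

Emit:
arm_command([
  {"dx": 4,"dy": 0,"dz": 1,"twist": 0},
  {"dx": 9,"dy": 0,"dz": 2.5,"twist": 0},
  {"dx": 13,"dy": 0,"dz": 4.5,"twist": 0},
  {"dx": 17,"dy": 0,"dz": 7,"twist": 0},
  {"dx": 17,"dy": 0,"dz": 7,"twist": 0},
])

```text
t: 7.25
eef_pos: [0.5228, -0.3149, 0.115]
eef_rot: [0.001, 0.663, 0.748, -0.002]
contact_force: [-6.1, -3.5, 5.2]
width: 0.497
finger_force: 40.3
```

Run:
```python
from h import *
go([.5233,-.3298,.1175],96.9); o=telemetry.get_obs();print(o["t"],o["width"],o["contact_force"],o["wrist_torque"])
a=eyes.get_image("scene")[120:240,80:240];b=eyes.get_image("wrist")
cv2.imwrite("pics/c4.png",np.vstack([cv2.resize(a,(400,300)),cv2.resize(b,(400,300))])[:,:,::-1])
```

```text
pos [ 0.5228 -0.3149  0.115 ] ang 96.88 shift [-14.9  -1.3  -2.4] twist -0.02
7.25 0.4967977009025478 [-6.07095133 -3.45389151  5.18531918] [-0.7969382   1.38427899 -0.16946436]
```

View pics/c4.png

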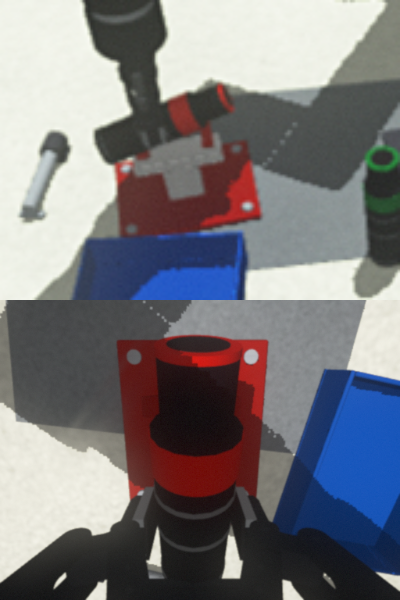

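The scene crop shows the housing swung down to about 25° on the foot-side fork. The wrist view shows it in line with the plate. Finish the arc.

Emit:
arm_command([
  {"dx": 2,"dy": 0,"dz": 2,"twist": 0},
  {"dx": 4,"dy": 0,"dz": 4,"twist": 0},
  {"dx": 6,"dy": 0,"dz": 7,"twist": 0},
  {"dx": 7.5,"dy": 0,"dz": 10,"twist": 0},
  {"dx": 7.5,"dy": 0,"dz": 12,"twist": 0},
  {"dx": 7.5,"dy": 0,"dz": 12,"twist": 0},
])

```text
t: 7.95
eef_pos: [0.5207, -0.3068, 0.1045]
eef_rot: [0.0, 0.663, 0.748, -0.002]
contact_force: [-14.8, 2.0, 20.6]
width: 0.497
finger_force: 43.8
```

Run:
```python
from h import *
import pickle
go([.5195,-.298,.105],96.9); o=telemetry.get_obs();print(o["t"],o["width"],o["contact_force"],o["wrist_torque"])
for n in("wrist","top","scene"):
    KV=cam(n);im=eyes.get_image(n); pickle.dump((KV,im),open(n+"5.pkl","wb"))
    for a,c,b,l in blobs(masks(im)["red"],20): print(n,a,c,b)
```

```text
pos [ 0.5207 -0.3068  0.1045] ang 96.87 shift [ 8.9 -0.1 -0.5] twist -0.03
7.95 0.49739445637520996 [-14.79860907   1.97069068  20.63928291] [ 0.19930209  2.82901801 -0.14249711]
wrist 21602 [250.3, 156.8] [149, 57, 199, 199]
wrist 74 [168.5, 248.7] [165, 243, 12, 13]
wrist 53 [298.2, 307.9] [296, 299, 6, 15]
wrist 35 [198.5, 308.9] [196, 303, 5, 11]
top 204 [290.7, 154.7] [277, 151, 28, 8]
top 1114 [337.1, 231.1] [318, 208, 39, 47]
scene 105 [157.5, 169.6] [153, 162, 12, 16]
scene 204 [174.5, 200.7] [161, 185, 23, 26]
scene 25 [128.3, 190.9] [127, 186, 6, 10]
scene 80 [216.5, 245.3] [201, 243, 31, 6]
```

Run:
```python
from h import *
import pickle
KV,b=pickle.load(open("wrist5.pkl","rb")); S,a=pickle.load(open("scene5.pkl","rb"))
u=np.array([np.cos(np.radians(96.9)),np.sin(np.radians(96.9)),0]);c=np.array([.5195,-.298,.105]); v=np.array([u[1],-u[0],0])
b=b.copy();a=a.copy()
for s in (86,26,48):   # expected outlines
    r=17 if s==86 else 22
    q=[c+u*s/1e3+r/1e3*(np.cos(t)*v+np.sin(t)*np.array([0,0,1])) for t in np.linspace(0,np.pi,20)]
    for KVi,im in((KV,b),(S,a)): cv2.polylines(im,[np.int32(proj(KVi,q)*16)],False,(0,255,255),1,cv2.LINE_AA,4)
cv2.imwrite("pics/c5.png",np.vstack([cv2.resize(a[120:240,80:240],(480,300),interpolation=cv2.INTER_CUBIC),cv2.resize(b[30:270,64:448],(480,300))])[:,:,::-1])
```

```text
(no output)
```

View pics/c5.png

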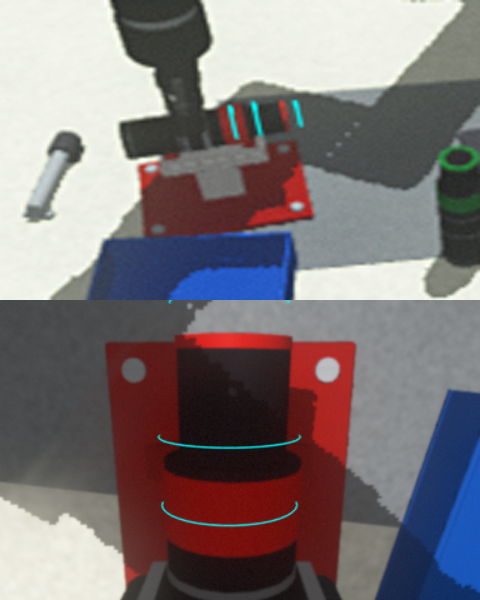

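Both views show the housing near level and seated but about 12–13 mm short towards the foot end. The drawn expected lines for the band and end lie beyond the real ones. Slide it along the forks in the grip.

Emit:
arm_command([
  {"dx": 0,"dy": -1,"dz": -1,"twist": 0},
  {"dx": 3,"dy": -1,"dz": -1,"twist": 0},
  {"dx": 6,"dy": -1,"dz": -1,"twist": 0},
  {"dx": 9,"dy": -1,"dz": -1,"twist": 0},
  {"dx": 12.5,"dy": -1,"dz": -1,"twist": 0},
  {"dx": 12.5,"dy": -1,"dz": -1,"twist": 0},
])

```text
t: 8.7
eef_pos: [0.5194, -0.2965, 0.1047]
eef_rot: [0.002, 0.664, 0.748, -0.003]
contact_force: [-8.2, -6.0, 8.6]
width: 0.499
finger_force: 42.5
```

```bash
cat > chk.py <<'E'
from h import *
def axial(col,c,ang,n="wrist"):
    "axial mm of coloured-band pixels on the top ridge of a level housing, seat centre c"
    u=np.array([np.cos(np.radians(ang)),np.sin(np.radians(ang)),0]); KV=cam(n); im=eyes.get_image(n); m=masks(im)[col]
    s=np.arange(0,110,.5); 
    for r,lab in((.022,"body ridge"),(.017,"neck ridge")):
        P=np.array(c)+np.outer(s/1e3,u)+[0,0,r]; p=np.round(proj(KV,P)).astype(int)
        ok=(p[:,0]>=0)&(p[:,0]<512)&(p[:,1]>=0)&(p[:,1]<384)
        hit=[si for si,pi,o in zip(s,p,ok) if o and m[pi[1],pi[0]]]
        runs=np.split(hit,np.where(np.diff(hit)>1.1)[0]+1) if len(hit) else []
        print(n,lab,[(float(q[0]),float(q[-1])) for q in runs])
E
python3 - <<'E'
from chk import *
import chk,pickle
axial("red",[.5195,-.298,.105],96.9)
go([.5195,-.298,.105],96.9); o=telemetry.get_obs();print(o["t"],o["width"],o["contact_force"])
E
```

```text
wrist body ridge [(26.5, 48.5), (83.5, 86.5)]
wrist neck ridge [(24.0, 47.5), (83.5, 86.5)]
pos [ 0.5194 -0.2965  0.1047] ang 96.84 shift [-1.5 -0.1 -0.3] twist -0.06
8.75 0.49924079282096445 [-8.37246448 -5.69691321  8.81112152]
```

Centred: band at 26.5–48.5 mm from the seat (ideal 26–48). Release and withdraw.

Emit:
arm_command([
  {"dx": 0,"dy": 0,"dz": 0,"twist": 0},
  {"dx": 0,"dy": 0,"dz": 0,"twist": 0},
  {"dx": 0,"dy": 0,"dz": 0,"twist": 0},
  {"dx": 0,"dy": 0,"dz": 0,"twist": 0},
  {"dx": 0,"dy": 0,"dz": 0,"twist": 0},
], claw=1.0)

```text
t: 9.25
eef_pos: [0.5201, -0.2936, 0.1023]
eef_rot: [-0.0, 0.663, 0.749, 0.0]
contact_force: [-0.7, 0.0, -0.8]
width: 1.0
finger_force: 0.0
```

Emit:
arm_command([
  {"dx": 0,"dy": 0,"dz": -10,"twist": 0},
  {"dx": 0,"dy": 0,"dz": -30,"twist": 0},
  {"dx": 0,"dy": 0,"dz": -70,"twist": 0},
  {"dx": 0,"dy": 0,"dz": -115,"twist": 0},
  {"dx": 0,"dy": 0,"dz": -160,"twist": 0},
  {"dx": 0,"dy": 0,"dz": -200,"twist": 0},
  {"dx": 0,"dy": 0,"dz": -200,"twist": 0},
])

```text
t: 9.95
eef_pos: [0.5224, -0.2951, 0.3098]
eef_rot: [0.005, 0.663, 0.749, 0.001]
contact_force: [0.7, -0.8, 0.5]
width: 1.003
finger_force: 0.0
```

Run:
```python
from chk import *
import pickle
axial("red",[.5195,-.298,.105],96.9);
o=telemetry.get_obs();print(o["t"],o["width"],o["contact_force"])
KV=cam("wrist");im=eyes.get_image("wrist"); pickle.dump((KV,im),open("wrist6.pkl","wb"))
cv2.imwrite("pics/w6.png",im[:,:,::-1])
for k in("red","green"):
    for a,c,b,l in blobs(masks(im)[k],40): print(k,a,c,b)
S=cam("scene");sc=eyes.get_image("scene")
for a,c,b,l in blobs(masks(sc)["red"],20): print("scene",a,c,b)
go([.644,-.072,.3],96)
```

```text
wrist body ridge [(27.5, 50.0), (83.5, 87.0)]
wrist neck ridge [(26.5, 49.5), (83.5, 87.5)]
10.0 1.0014308154643765 [ 0.59733531 -0.93237687 -1.02775135]
red 1563 [454.2, 33.6] [437, 0, 36, 69]
red 136 [243.8, 77.4] [227, 75, 35, 5]
red 6055 [252.1, 131.0] [194, 84, 103, 116]
red 278 [207.6, 192.5] [198, 179, 26, 26]
scene 82 [161.6, 169.1] [158, 162, 8, 16]
scene 36 [128.8, 191.5] [127, 186, 7, 11]
scene 148 [175.1, 202.0] [164, 188, 20, 23]
scene 80 [216.5, 245.3] [201, 243, 31, 6]
pos [ 0.5199 -0.2938  0.3023] ang 96.93 shift [205.2 150.    2.3] twist 0.93
```

Emit:
arm_command([
  {"dx": 15,"dy": 11,"dz": 0,"twist": 0},
  {"dx": 45,"dy": 33,"dz": 0,"twist": 0},
  {"dx": 80,"dy": 58,"dz": 0,"twist": 0},
  {"dx": 115,"dy": 84,"dz": 0,"twist": 0},
  {"dx": 150,"dy": 110,"dz": 0,"twist": 1},
  {"dx": 185,"dy": 135,"dz": 0,"twist": 1.4},
  {"dx": 205,"dy": 150,"dz": 0,"twist": 1.4},
  {"dx": 205,"dy": 150,"dz": 0,"twist": 1.4},
])

```text
t: 10.9
eef_pos: [0.6444, -0.0688, 0.2996]
eef_rot: [-0.002, 0.671, 0.742, -0.001]
contact_force: [0.3, -1.1, 0.1]
width: 0.998
finger_force: 0.0
```

```bash
cat > ring.py <<'E'
from chk import *
def ring(col,z,n="wrist"):
    KV=cam(n); im=eyes.get_image(n)
    b=max([x for x in blobs(masks(im)[col],30)],key=lambda x:x[0]*(0<x[2][1])*(abs(x[1][0]-256)<110)*(x[1][1]<320)*(x[1][1]>50))
    cn=max(cv2.findContours(b[3].astype(np.uint8),0,1)[0],key=len); el=cv2.fitEllipse(cn)
    print(col,b[:3],el,"on plane",np.round(onplane(KV,el[0],z),4)); return KV,im
if __name__=="__main__":
    KV,im=ring("green",.15); print([(x[:3]) for x in blobs(masks(im)["green"],40)])
    go([.644,-.072,.127],95.5); print(telemetry.get_obs()["t"])
E
python3 ring.py
```

```text
green (629, [249.1, 178.8], [230, 161, 40, 38]) ((249.55870056152344, 179.45135498046875), (37.727317810058594, 39.02051544189453), 80.61449432373047) on plane [[ 0.6453 -0.0703  0.15  ]]
[(46, [239.2, 149.5], [233, 146, 14, 10]), (629, [249.1, 178.8], [230, 161, 40, 38])]
pos [ 0.6437 -0.0706  0.2999] ang 95.69 shift [ -1.6   0.8 172.9] twist 0.19
10.95
```

Emit:
arm_command([
  {"dx": 0,"dy": 1.5,"dz": 25,"twist": 0},
  {"dx": 0,"dy": 1.5,"dz": 65,"twist": 0},
  {"dx": 0,"dy": 1.5,"dz": 105,"twist": 0},
  {"dx": 0,"dy": 1.5,"dz": 140,"twist": 0},
  {"dx": 0,"dy": 1.5,"dz": 160,"twist": 0},
  {"dx": 0,"dy": 1.5,"dz": 170,"twist": 0},
  {"dx": 0,"dy": 1.5,"dz": 173,"twist": 0},
  {"dx": 0,"dy": 1.5,"dz": 173,"twist": 0},
])

```text
t: 11.75
eef_pos: [0.6456, -0.0727, 0.1296]
eef_rot: [0.0, 0.672, 0.74, 0.0]
contact_force: [-0.3, -0.8, -0.4]
width: 1.001
finger_force: 0.0
```

Emit:
arm_command([
  {"dx": 0,"dy": 0,"dz": 0,"twist": 0},
  {"dx": 0,"dy": 0,"dz": 0,"twist": 0},
  {"dx": 0,"dy": 0,"dz": 0,"twist": 0},
  {"dx": 0,"dy": 0,"dz": 0,"twist": 0},
  {"dx": 0,"dy": 0,"dz": 0,"twist": 0},
  {"dx": 0,"dy": 0,"dz": 0,"twist": 0},
  {"dx": 0,"dy": 0,"dz": 0,"twist": 0},
], claw=0.2, grip_force=30)

```text
t: 12.45
eef_pos: [0.6461, -0.0721, 0.1302]
eef_rot: [0.001, 0.672, 0.74, 0.0]
contact_force: [-1.6, 0.8, 5.3]
width: 0.389
finger_force: 29.7
```

Run:
```python
from h import *
go([.644,-.072,.127],95.5); o=telemetry.get_obs();print(o["t"],o["width"],o["contact_force"],o["finger_force"])
```

```text
pos [ 0.6461 -0.0721  0.1302] ang 95.53 shift [ 0.4 -2.1  3.2] twist 0.03
12.45 0.3891738371254407 [-1.59823526  0.79089602  5.33812666] 29.74096029996872
```

Holding the neck. Lift and go to just down-slope of the rest's upper fork. I will use that fork to tilt the housing in the grip.

Emit:
arm_command([
  {"dx": 0,"dy": 0,"dz": -10,"twist": 0},
  {"dx": 0,"dy": 0,"dz": -35,"twist": 0},
  {"dx": 0,"dy": 0,"dz": -75,"twist": 0},
  {"dx": 0,"dy": 0,"dz": -115,"twist": 0},
  {"dx": 0,"dy": 0,"dz": -155,"twist": 0},
  {"dx": 0,"dy": 0,"dz": -175,"twist": 0},
  {"dx": 0,"dy": 0,"dz": -175,"twist": 0},
])

```text
t: 13.15
eef_pos: [0.6472, -0.0722, 0.3082]
eef_rot: [0.002, 0.672, 0.74, 0.002]
contact_force: [0.7, 0.3, -0.7]
width: 0.386
finger_force: 30.5
```

```bash
cat > gr.py <<'E'
from chk import *
def gring(col,dia=34):
    im=eyes.get_image("wrist"); bs=[x for x in blobs(masks(im)[col],300) if abs(x[1][0]-256)<60 and x[2][1]>0]
    Tt=np.array(eyes.calibration("wrist")["T_tool_cam"]); K=np.array(eyes.calibration("wrist")["intrinsics"])
    for x in bs:
        cn=max(cv2.findContours(x[3].astype(np.uint8),0,1)[0],key=len); el=cv2.fitEllipse(cn); d=K[0,0]*dia/max(el[1])
        p=np.array([(el[0][0]-K[0,2])/K[0,0]*d,(el[0][1]-K[1,2])/K[1,1]*d,d]); print(x[:3],np.round(el[1],1),"tool mm",np.round(Tt[:3,:3]@p+Tt[:3,3]*1000,1))
    return im
E
python3 - <<'E'
from gr import *
gring("green"); o=telemetry.get_obs();print(o["t"],o["width"],o["contact_force"])
go([.5124,-.0028,.30],95.5)
E
```

```text
(1146, [246.0, 203.6], [205, 189, 87, 46]) [116.3 225.4] tool mm [ 45.    0.7 -90.3]
(2938, [248.8, 280.2], [206, 244, 87, 81]) [80.  87.4] tool mm [  2.8   0.5 -19. ]
13.2 0.3881511284854768 [ 0.16627444 -0.48509262 -3.02543804]
pos [ 0.6463 -0.0721  0.3055] ang 95.53 shift [  81.9 -126.7    5.1] twist 0.03
```

Emit:
arm_command([
  {"dx": 10,"dy": -16,"dz": 0,"twist": 0},
  {"dx": 32,"dy": -48,"dz": 2,"twist": 0},
  {"dx": 55,"dy": -84,"dz": 4,"twist": 0},
  {"dx": 75,"dy": -116,"dz": 5,"twist": 0},
  {"dx": 82,"dy": -126.7,"dz": 20,"twist": 0},
  {"dx": 82,"dy": -126.7,"dz": 45,"twist": 0},
  {"dx": 82,"dy": -126.7,"dz": 60,"twist": 0},
  {"dx": 82,"dy": -126.7,"dz": 60,"twist": 0},
])

```text
t: 14.0
eef_pos: [0.5084, -0.0026, 0.2401]
eef_rot: [-0.003, 0.672, 0.74, -0.003]
contact_force: [0.0, 0.3, -1.9]
width: 0.389
finger_force: 30.7
```

```bash
cat > rel.py <<'E'
from gr import *
M,p=tool(); u=np.array([-.0958,.9954]);w=np.array([.9954,.0958]);d=(p[:2]-[.5093,.0291])*1000
o=telemetry.get_obs();print("h %.1f side %.1f v %.1f t %.2f"%(d@u,d@w,p[2]*1000-115,o["t"]),np.round(o["contact_force"],1),np.round(o["wrist_torque"],2),round(o["width"],3),round(o["finger_force"],1))
E
python3 rel.py
```

```text
h -31.4 side -3.9 v 125.1 t 14.00 [ 0.   0.3 -1.9] [0.03 0.04 0.02] 0.389 30.7
```

Emit:
arm_command([
  {"dx": 0,"dy": 0,"dz": 0,"twist": 0},
  {"dx": 15,"dy": 0,"dz": 0,"twist": 0},
  {"dx": 35,"dy": 0,"dz": 0,"twist": 0},
  {"dx": 44,"dy": 0,"dz": 0,"twist": 0},
  {"dx": 44,"dy": 0,"dz": 0,"twist": 0},
])

```text
t: 14.5
eef_pos: [0.5076, 0.0424, 0.2448]
eef_rot: [0.0, 0.671, 0.741, 0.0]
contact_force: [-0.5, 0.7, -0.9]
width: 0.387
finger_force: 30.8
```

```bash
python3 rel.py
```

```text
h 13.4 side -0.4 v 129.8 t 14.50 [-0.5  0.7 -0.9] [ 0.01 -0.    0.03] 0.387 30.8
```

Emit:
arm_command([
  {"dx": 6,"dy": 0,"dz": 0,"twist": 0},
  {"dx": 13,"dy": 0,"dz": 0,"twist": 0},
  {"dx": 20,"dy": 0,"dz": 0.5,"twist": 0},
  {"dx": 28,"dy": 0,"dz": 1,"twist": 0},
  {"dx": 36,"dy": 0,"dz": 2,"twist": 0},
  {"dx": 36,"dy": 0,"dz": 2,"twist": 0},
])

```text
t: 15.1
eef_pos: [0.5039, 0.0778, 0.2422]
eef_rot: [-0.0, 0.672, 0.741, 0.0]
contact_force: [-0.3, -1.6, -0.1]
width: 0.388
finger_force: 31.1
```

```bash
python3 rel.py; python3 -c "
from gr import *
gring('green')"
```

```text
h 49.0 side -0.7 v 127.2 t 15.10 [-0.3 -1.6 -0.1] [-0.56 -0.05 -0.01] 0.388 31.1
(489, [249.3, 218.6], [212, 210, 75, 27]) [238.7 917.3] tool mm [  88.5    0.9 -117. ]
(3140, [248.8, 282.0], [205, 240, 88, 89]) [87.5 87.7] tool mm [  3.    0.5 -19.4]
```

Emit:
arm_command([
  {"dx": 6,"dy": 0,"dz": 4,"twist": 0},
  {"dx": 12,"dy": 0,"dz": 9,"twist": 0},
  {"dx": 18,"dy": 0,"dz": 14,"twist": 0},
  {"dx": 24,"dy": 0,"dz": 20,"twist": 0},
  {"dx": 30,"dy": 0,"dz": 25,"twist": 0},
  {"dx": 36,"dy": 0,"dz": 30,"twist": 0},
  {"dx": 36,"dy": 0,"dz": 30,"twist": 0},
])

```text
t: 15.85
eef_pos: [0.5001, 0.1136, 0.2114]
eef_rot: [-0.0, 0.672, 0.741, -0.0]
contact_force: [1.2, -2.0, -2.2]
width: 0.388
finger_force: 30.6
```

```bash
python3 rel.py
python3 - <<'E'
from gr import *
b=gring('green'); a=eyes.get_image("scene")[90:210,190:350]
cv2.imwrite("pics/c7.png",np.vstack([cv2.resize(a,(480,360),interpolation=cv2.INTER_CUBIC),cv2.resize(b,(320,240))[:,:].copy() if 0 else cv2.copyMakeBorder(cv2.resize(b,(320,240)),0,0,0,160,0)])[:,:,::-1])
E
```

```text
h 85.0 side -1.1 v 96.4 t 15.85 [ 1.2 -2.  -2.2] [-0.47 -0.23  0.06] 0.388 30.6
(3395, [248.6, 287.0], [206, 239, 87, 94]) [87.8 93.2] tool mm [  7.    0.4 -26.3]
```

View pics/c7.png

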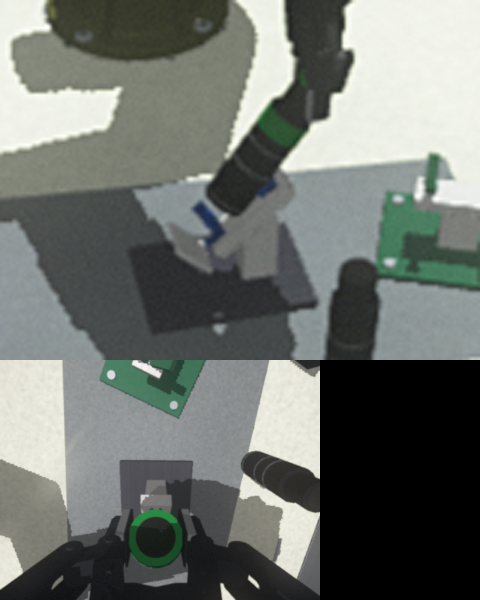

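The scene crop shows the green housing tilted about 40° against the upper fork, foot between the forks. The wrist view shows the ring centred in the grip. Finish the tilt, then lift off square to the slope and slide down.

Emit:
arm_command([
  {"dx": 3,"dy": 0,"dz": 2,"twist": 0},
  {"dx": 6,"dy": 0,"dz": 4.5,"twist": 0},
  {"dx": 9,"dy": 0,"dz": 7,"twist": 0},
  {"dx": 10,"dy": 0,"dz": 8,"twist": 0},
  {"dx": 10,"dy": 0,"dz": 8,"twist": 0},
])

```text
t: 16.45
eef_pos: [0.4995, 0.123, 0.2042]
eef_rot: [-0.0, 0.672, 0.74, 0.0]
contact_force: [-0.1, -0.9, 0.7]
width: 0.387
finger_force: 30.1
```

```bash
python3 rel.py; python3 -c "
from gr import *
gring('green')"
```

```text
h 94.4 side -0.7 v 89.2 t 16.45 [-0.1 -0.9  0.7] [-0.38 -0.    0.04] 0.387 30.1
(622, [260.6, 16.9], [240, 5, 42, 25]) [19.  43.7] tool mm [127.2  10.  157.8]
(3201, [248.9, 285.4], [206, 239, 87, 91]) [87.4 90.3] tool mm [  5.2   0.5 -22.7]
```

Emit:
arm_command([
  {"dx": 2,"dy": 0,"dz": 2,"twist": 0},
  {"dx": 4,"dy": 0,"dz": 4,"twist": 0},
  {"dx": 6,"dy": 0,"dz": 6,"twist": 0},
  {"dx": 6,"dy": 0,"dz": 6,"twist": 0},
])

```text
t: 16.9
eef_pos: [0.4989, 0.1289, 0.198]
eef_rot: [-0.0, 0.672, 0.74, 0.0]
contact_force: [1.3, -1.6, 1.9]
width: 0.386
finger_force: 29.6
```

```bash
python3 rel.py
python3 - <<'E'
from gr import *
gring('green')
# silhouette of housing bottom edges in scene: band centre and ring
im=eyes.get_image("scene"); S=cam("scene")
print([x[:3] for x in blobs(masks(im)["green"],15) if 190<x[1][0]<350 and x[1][1]<200])
u3=np.array([-.0958*.7071,.9954*.7071,.7071]); o=np.array([.5093,.0291,.115])
for e in(50,55,60,65): print(e,"band proj",np.round(proj(S,[o+u3*(e+26)/1e3,o+u3*(e+48)/1e3]),1).tolist())
E
```

```text
h 100.4 side -0.8 v 83.0 t 16.90 [ 1.3 -1.6  1.9] [-0.42 -0.07  0.01] 0.386 29.6
(3209, [248.9, 285.6], [205, 239, 88, 91]) [87.4 89.6] tool mm [  4.8   0.5 -21.8]
(330, [242.4, 340.3], [206, 317, 80, 34]) [116.1 187.8] tool mm [ 47.5   1.  -78.8]
[(102, [285.5, 133.7], [279, 126, 15, 15]), (705, [341.8, 172.8], [316, 154, 52, 34])]
50 band proj [[282.2, 137.5], [287.8, 132.2]]
55 band proj [[283.5, 136.3], [289.1, 131.0]]
60 band proj [[284.7, 135.1], [290.4, 129.8]]
65 band proj [[286.0, 133.9], [291.6, 128.6]]
```

Emit:
arm_command([
  {"dx": 0,"dy": 0,"dz": 0,"twist": 0},
  {"dx": -3,"dy": 0,"dz": -3,"twist": 0},
  {"dx": -6,"dy": 0,"dz": -6,"twist": 0},
  {"dx": -14,"dy": 0.5,"dz": 2,"twist": 0},
  {"dx": -22,"dy": 0.5,"dz": 10,"twist": 0},
  {"dx": -31,"dy": 0.5,"dz": 19,"twist": 0},
  {"dx": -41,"dy": 0.5,"dz": 29,"twist": 0},
  {"dx": -41,"dy": 0.5,"dz": 29,"twist": 0},
], grip_force=50)

```text
t: 17.8
eef_pos: [0.502, 0.0863, 0.1672]
eef_rot: [-0.001, 0.673, 0.74, -0.001]
contact_force: [-0.8, -0.8, -1.2]
width: 0.38
finger_force: 49.8
```

```bash
python3 rel.py
python3 - <<'E'
from gr import *
gring('green')
im=eyes.get_image("scene"); S=cam("scene")
print([x[:3] for x in blobs(masks(im)["green"],15) if 190<x[1][0]<310 and x[1][1]<200])
u3=np.array([-.0958*.7071,.9954*.7071,.7071]); o=np.array([.5093,.0291,.115])+.007*np.array([.0677,-.704,.707])
for e in(0,5,10): print(e,"band proj",np.round(proj(S,[o+u3*(e+26)/1e3,o+u3*(e+48)/1e3]),1).tolist())
# original red band when seated, for reference
r=cv2.imread("pics/scene0.png")[:,:,::-1].copy(); print([x[:3] for x in blobs(masks(r)["red"],10) if 250<x[1][0]<300 and x[1][1]<160])
E
```

```text
h 57.6 side -1.8 v 52.2 t 17.80 [-0.8 -0.8 -1.2] [ 0.18  0.03 -0.02] 0.38 49.8
(3208, [248.7, 285.5], [206, 239, 86, 91]) [86.7 90.9] tool mm [  5.7   0.5 -23.4]
[(111, [270.9, 144.7], [265, 137, 15, 15])]
0 band proj [[268.1, 148.1], [273.5, 143.0]]
5 band proj [[269.3, 146.9], [274.8, 141.8]]
10 band proj [[270.6, 145.8], [276.0, 140.6]]
[(90, [270.4, 146.8], [265, 140, 12, 14])]
```

Emit:
arm_command([
  {"dx": 2,"dy": 0.5,"dz": 2,"twist": 0},
  {"dx": 4,"dy": 1,"dz": 4,"twist": 0},
  {"dx": 5,"dy": 1,"dz": 5,"twist": 0},
  {"dx": 4,"dy": 1,"dz": 6,"twist": 0},
  {"dx": 3,"dy": 1,"dz": 7,"twist": 0},
  {"dx": 3,"dy": 1,"dz": 7,"twist": 0},
])

```text
t: 18.5
eef_pos: [0.5038, 0.0908, 0.1622]
eef_rot: [-0.0, 0.672, 0.74, -0.0]
contact_force: [-2.6, -1.8, 0.4]
width: 0.38
finger_force: 49.9
```

```bash
python3 rel.py
python3 - <<'E'
from gr import *
gring('green')
im=eyes.get_image("scene"); S=cam("scene")
print([x[:3] for x in blobs(masks(im)["green"],15) if 190<x[1][0]<310 and x[1][1]<200])
E
```

```text
h 62.0 side 0.4 v 47.2 t 18.50 [-2.6 -1.8  0.4] [-0.44  0.62 -0.17] 0.38 49.9
(3157, [248.9, 285.6], [206, 239, 86, 90]) [86.7 89.9] tool mm [  5.    0.5 -22.2]
(329, [245.4, 338.8], [206, 317, 85, 33]) [104.5 147.9] tool mm [ 35.4   0.3 -65.3]
[(110, [272.2, 146.2], [266, 138, 15, 16])]
```

Emit:
arm_command([
  {"dx": -1,"dy": 0,"dz": 1,"twist": 0},
  {"dx": -2,"dy": 0,"dz": 2,"twist": 0},
  {"dx": -3,"dy": 0,"dz": 3,"twist": 0},
  {"dx": -4,"dy": 0,"dz": 4,"twist": 0},
  {"dx": -4,"dy": 0,"dz": 4,"twist": 0},
])

```text
t: 19.1
eef_pos: [0.5045, 0.087, 0.1582]
eef_rot: [-0.0, 0.672, 0.74, 0.0]
contact_force: [-2.8, -0.6, 1.2]
width: 0.378
finger_force: 50.1
```

```bash
python3 rel.py
python3 - <<'E'
from gr import *
im=eyes.get_image("scene")
print([x[:3] for x in blobs(masks(im)["green"],15) if 190<x[1][0]<310 and x[1][1]<200])
E
```

```text
h 58.1 side 0.7 v 43.2 t 19.10 [-2.8 -0.6  1.2] [-0.33  0.72 -0.2 ] 0.378 50.1
[(111, [270.5, 147.3], [264, 140, 15, 15])]
```

Emit:
arm_command([
  {"dx": -1,"dy": -0.5,"dz": 1,"twist": 0},
  {"dx": -2,"dy": -0.5,"dz": 2,"twist": 0},
  {"dx": -3,"dy": -0.5,"dz": 3,"twist": 0},
  {"dx": -4,"dy": -0.5,"dz": 4,"twist": 0},
  {"dx": -4,"dy": -0.5,"dz": 4,"twist": 0},
])

```text
t: 19.65
eef_pos: [0.5045, 0.0872, 0.1579]
eef_rot: [-0.003, 0.672, 0.741, 0.004]
contact_force: [-13.3, 13.0, 29.4]
width: 0.382
finger_force: 52.7
```

```bash
python3 rel.py
python3 - <<'E'
from gr import *
im=eyes.get_image("scene")
print([x[:3] for x in blobs(masks(im)["green"],15) if 190<x[1][0]<310 and x[1][1]<200])
gring("green")
E
```

```text
h 58.3 side 0.8 v 42.9 t 19.65 [-13.3  13.   29.4] [ 2.16  3.23 -0.39] 0.382 52.7
[(112, [270.6, 147.4], [264, 140, 15, 15])]
(3158, [248.9, 285.4], [206, 238, 86, 91]) [86.4 90.1] tool mm [  5.3   0.5 -22.3]
(366, [245.6, 339.7], [206, 317, 86, 35]) [103.8 147. ] tool mm [ 34.7   0.4 -64.9]
```

Foot is firmly at the stop (13 N along y, 29 N up). Relax the push, open the gripper, and rise straight up.

Emit:
arm_command([
  {"dx": 2,"dy": -0.5,"dz": -2,"twist": 0},
  {"dx": 3.5,"dy": -0.5,"dz": -3,"twist": 0},
  {"dx": 3.5,"dy": -0.5,"dz": -3,"twist": 0},
])

```text
t: 20.05
eef_pos: [0.5042, 0.0872, 0.158]
eef_rot: [0.0, 0.672, 0.741, 0.001]
contact_force: [-3.1, 3.9, 7.3]
width: 0.381
finger_force: 50.4
```

Emit:
arm_command([
  {"dx": 0,"dy": 0,"dz": 0,"twist": 0},
  {"dx": 0,"dy": 0,"dz": 0,"twist": 0},
  {"dx": 0,"dy": 0,"dz": 0,"twist": 0},
  {"dx": 0,"dy": 0,"dz": 0,"twist": 0},
  {"dx": 0,"dy": 0,"dz": 0,"twist": 0},
  {"dx": 0,"dy": 0,"dz": 0,"twist": 0},
], claw=1.0)

```text
t: 20.65
eef_pos: [0.5035, 0.0864, 0.1572]
eef_rot: [-0.0, 0.672, 0.74, -0.0]
contact_force: [0.4, -0.0, -0.5]
width: 1.0
finger_force: 0.0
```

Emit:
arm_command([
  {"dx": 0,"dy": 0,"dz": -8,"twist": 0},
  {"dx": 0,"dy": 0,"dz": -25,"twist": 0},
  {"dx": 0,"dy": 0,"dz": -60,"twist": 0},
  {"dx": 0,"dy": 0,"dz": -100,"twist": 0},
  {"dx": -10,"dy": 0,"dz": -140,"twist": 0},
  {"dx": -20,"dy": 0,"dz": -170,"twist": 0},
  {"dx": -20,"dy": 0,"dz": -170,"twist": 0},
  {"dx": -20,"dy": 0,"dz": -170,"twist": 0},
])

```text
t: 21.45
eef_pos: [0.5059, 0.0665, 0.3282]
eef_rot: [0.001, 0.672, 0.74, 0.001]
contact_force: [-0.7, -0.3, -0.1]
width: 1.002
finger_force: 0.0
```

```bash
python3 rel.py
python3 - <<'E'
from gr import *
from ring import ring
KV,b=ring("green",.176); T=cam("top"); S=cam("scene")
im=eyes.get_image("scene"); print([x[:3] for x in blobs(masks(im)["green"],15) if 190<x[1][0]<310 and x[1][1]<200])
print([x[:3] for x in blobs(masks(b)["green"],30)],[x[:3] for x in blobs(masks(b)["blue"],8)])
cv2.imwrite("pics/c8.png",np.vstack([cv2.resize(im[90:210,190:350],(480,300),interpolation=cv2.INTER_CUBIC),cv2.resize(b,(480,300))])[:,:,::-1])
E
```

```text
h 37.5 side 0.2 v 213.2 t 21.45 [-0.7 -0.3 -0.1] [-0.05 -0.01 -0.04] 1.002 0.0
green (639, [247.5, 151.5], [228, 133, 40, 35]) ((247.36273193359375, 149.78233337402344), (34.541168212890625, 39.987884521484375), 88.74183654785156) on plane [[0.5033 0.0901 0.176 ]]
[(20, [283.8, 135.4], [281, 131, 8, 9]), (101, [270.8, 147.0], [265, 140, 14, 14])]
[(2859, [247.0, 15.8], [180, 0, 117, 50]), (639, [247.5, 151.5], [228, 133, 40, 35]), (553, [246.9, 191.9], [224, 172, 46, 31])] [(76, [223.0, 164.3], [219, 157, 10, 16]), (72, [272.0, 165.1], [267, 158, 10, 15]), (27, [225.1, 198.4], [223, 195, 5, 8]), (22, [269.0, 199.0], [268, 196, 4, 8]), (1905, [330.0, 350.7], [300, 330, 66, 48])]
```

View pics/c8.png

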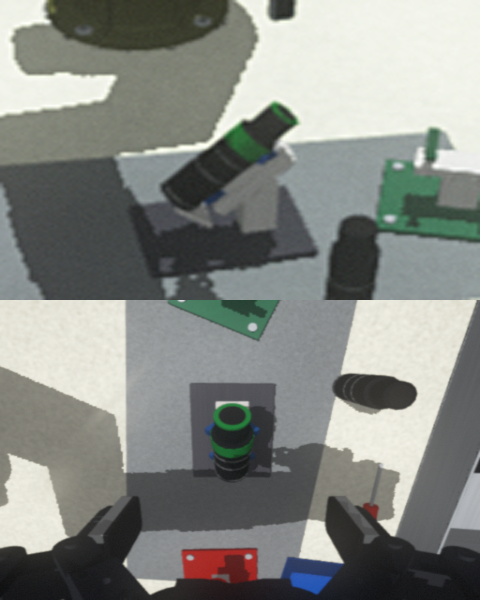

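The green housing leans in the rest, foot at the stop. Its ring reads (0.5033, 0.0901), the same as the red one did, and the arm is clear. Now take it around the middle, as with the red one.

Run:
```python
from h import *
go([.5095,.0221,.113],95.5)
```

```text
pos [0.5048 0.0666 0.3263] ang 95.53 shift [-44.8   0.7 213.3] twist 0.03
```

Emit:
arm_command([
  {"dx": -20,"dy": 0.5,"dz": 10,"twist": 0},
  {"dx": -45,"dy": 0.5,"dz": 40,"twist": 0},
  {"dx": -45,"dy": 0.5,"dz": 80,"twist": 0},
  {"dx": -45,"dy": 0.5,"dz": 120,"twist": 0},
  {"dx": -45,"dy": 0.5,"dz": 160,"twist": 0},
  {"dx": -45,"dy": 0.5,"dz": 185,"twist": 0},
  {"dx": -45,"dy": 0.5,"dz": 195,"twist": 0},
  {"dx": -45,"dy": 0.5,"dz": 195,"twist": 0},
])

```text
t: 22.35
eef_pos: [0.5084, 0.0219, 0.1303]
eef_rot: [-0.002, 0.672, 0.74, -0.002]
contact_force: [-0.4, 0.6, 0.2]
width: 1.0
finger_force: 0.0
```

Run:
```python
from h import *
go([.5095,.0221,.113],95.5)
```

```text
pos [0.5084 0.0219 0.1303] ang 95.54 shift [ 0.   1.2 17.3] twist 0.04
```

Emit:
arm_command([
  {"dx": 0,"dy": 0.6,"dz": 5,"twist": 0},
  {"dx": 0,"dy": 0.6,"dz": 10,"twist": 0},
  {"dx": 0,"dy": 0.6,"dz": 15,"twist": 0},
  {"dx": 0,"dy": 0.6,"dz": 18,"twist": 0},
  {"dx": 0,"dy": 0.6,"dz": 18,"twist": 0},
])

```text
t: 22.85
eef_pos: [0.5107, 0.0219, 0.1141]
eef_rot: [-0.0, 0.672, 0.74, -0.0]
contact_force: [-0.6, -0.3, -0.6]
width: 0.999
finger_force: 0.0
```

Emit:
arm_command([
  {"dx": 0,"dy": 0,"dz": 0,"twist": 0},
  {"dx": 0,"dy": 0,"dz": 0,"twist": 0},
  {"dx": 0,"dy": 0,"dz": 0,"twist": 0},
  {"dx": 0,"dy": 0,"dz": 0,"twist": 0},
  {"dx": 0,"dy": 0,"dz": 0,"twist": 0},
  {"dx": 0,"dy": 0,"dz": 0,"twist": 0},
], claw=0.3, grip_force=30)

```text
t: 23.45
eef_pos: [0.509, 0.0215, 0.1144]
eef_rot: [-0.001, 0.672, 0.74, -0.001]
contact_force: [-6.1, -1.3, 7.5]
width: 0.502
finger_force: 30.1
```

```bash
python3 rel.py
```

```text
h -7.5 side -1.0 v -0.6 t 23.45 [-6.1 -1.3  7.5] [-0.23  1.33  0.  ] 0.502 30.1
```

Emit:
arm_command([
  {"dx": 0,"dy": 0,"dz": -10,"twist": 0},
  {"dx": 0,"dy": 0,"dz": -25,"twist": 0},
  {"dx": 0,"dy": 0,"dz": -50,"twist": 0},
  {"dx": 0,"dy": 0,"dz": -85,"twist": 0},
  {"dx": 0,"dy": 0,"dz": -120,"twist": 0},
  {"dx": 0,"dy": 0,"dz": -140,"twist": 0},
  {"dx": 0,"dy": 0,"dz": -140,"twist": 0},
])

```text
t: 24.15
eef_pos: [0.5132, 0.022, 0.2581]
eef_rot: [0.002, 0.672, 0.74, 0.002]
contact_force: [0.6, -0.6, -1.4]
width: 0.498
finger_force: 31.3
```

Run:
```python
from gr import *
gring("green")
go([.4828,.2515,.19],71.3);o=telemetry.get_obs();print(o["width"],o["contact_force"],o["joint_positions"])
```

```text
(9064, [249.6, 136.0], [169, 60, 162, 139]) [137.5 160.3] tool mm [ 68.1   0.7 -61.3]
(2415, [248.8, 261.9], [178, 200, 143, 86]) [167.5 286.8] tool mm [ 71.1   0.5 -93.6]
pos [0.5121 0.0219 0.2559] ang 95.52 shift [231.3  -7.3  65.8] twist 24.22
0.4958958865183873 [ 0.32512574  0.78640937 -2.11665922] [ 4.27636111e-02  1.39379919e-01 -2.29800650e-01  1.19787307e+00
  5.32939299e-05  1.51713468e+00]
```

Emit:
arm_command([
  {"dx": 12,"dy": 0,"dz": 0,"twist": 2},
  {"dx": 40,"dy": -1,"dz": 0,"twist": 6},
  {"dx": 75,"dy": -2,"dz": 0,"twist": 10},
  {"dx": 112,"dy": -3,"dz": 0,"twist": 14},
  {"dx": 150,"dy": -4,"dz": 0,"twist": 18},
  {"dx": 190,"dy": -6,"dz": 0,"twist": 22},
  {"dx": 220,"dy": -7.3,"dz": 5,"twist": 24.2},
  {"dx": 231.5,"dy": -7.3,"dz": 30,"twist": 24.2},
])

```text
t: 25.0
eef_pos: [0.4816, 0.2549, 0.2246]
eef_rot: [-0.0, 0.812, 0.584, 0.002]
contact_force: [1.1, -0.6, -2.5]
width: 0.496
finger_force: 31.3
```

Emit:
arm_command([
  {"dx": 0,"dy": 0,"dz": 20,"twist": 0},
  {"dx": 0,"dy": 0,"dz": 35,"twist": 0},
  {"dx": 0,"dy": 0,"dz": 35,"twist": 0},
  {"dx": 0,"dy": 0,"dz": 35,"twist": 0},
])

```text
t: 25.4
eef_pos: [0.4806, 0.2512, 0.1883]
eef_rot: [-0.0, 0.812, 0.583, -0.001]
contact_force: [-0.2, 0.3, -0.5]
width: 0.496
finger_force: 31.2
```

Run:
```python
from gr import *
go([.4828,.2515,.1175],71.3);o=telemetry.get_obs();print(o["width"],o["contact_force"],o["joint_positions"])
gring("green")
```

```text
pos [0.4806 0.2512 0.1883] ang 71.32 shift [ 1.1  2.1 70.8] twist 0.02
0.495673847718628 [-0.17861486  0.32001614 -0.48823061] [ 4.81632926e-01  2.33731262e-01 -2.71002923e-01  1.06831857e+00
  5.29065038e-05  2.37842513e+00]
(10851, [254.6, 123.2], [171, 43, 160, 157]) [152.5 163.3] tool mm [ 69.8   1.1 -62.2]
(2273, [249.3, 264.2], [183, 217, 136, 68]) [ 347.4 1291.9] tool mm [ 8.840e+01 -1.000e-01 -1.209e+02]
```

Emit:
arm_command([
  {"dx": 1,"dy": 1.5,"dz": 20,"twist": 0},
  {"dx": 1,"dy": 1.5,"dz": 40,"twist": 0},
  {"dx": 1,"dy": 1.5,"dz": 52,"twist": 0},
  {"dx": 1,"dy": 1.5,"dz": 60,"twist": 0},
  {"dx": 1,"dy": 1.5,"dz": 66,"twist": 0},
  {"dx": 1,"dy": 1.5,"dz": 70,"twist": 0},
  {"dx": 1,"dy": 1.5,"dz": 70,"twist": 0},
])

```text
t: 26.15
eef_pos: [0.4827, 0.252, 0.1199]
eef_rot: [-0.0, 0.812, 0.583, -0.0]
contact_force: [-3.7, -2.3, 1.7]
width: 0.501
finger_force: 35.3
```

Emit:
arm_command([
  {"dx": 4,"dy": 0,"dz": 1,"twist": 0},
  {"dx": 9,"dy": 0,"dz": 2.5,"twist": 0},
  {"dx": 13,"dy": 0,"dz": 4.5,"twist": 0},
  {"dx": 17,"dy": 0,"dz": 7,"twist": 0},
  {"dx": 17,"dy": 0,"dz": 7,"twist": 0},
])

```text
t: 26.65
eef_pos: [0.4882, 0.2681, 0.1128]
eef_rot: [0.0, 0.812, 0.583, -0.0]
contact_force: [-4.4, -1.0, 4.8]
width: 0.496
finger_force: 41.0
```

Run:
```python
from gr import *
go([.493,.2818,.105],71.3);o=telemetry.get_obs();print(o["t"],o["width"],o["contact_force"],o["wrist_torque"])
```

```text
pos [0.4882 0.2681 0.1128] ang 71.33 shift [14.5  0.2  7.8] twist 0.03
26.65 0.4963790097213206 [-4.42827275 -0.99286207  4.77205258] [-0.50473802  0.99589986 -0.07636721]
```

Emit:
arm_command([
  {"dx": 2,"dy": 0,"dz": 2,"twist": 0},
  {"dx": 4,"dy": 0,"dz": 4,"twist": 0},
  {"dx": 6,"dy": -0.5,"dz": 6,"twist": 0},
  {"dx": 7.5,"dy": -0.5,"dz": 8.5,"twist": 0},
  {"dx": 7.5,"dy": -0.5,"dz": 10,"twist": 0},
  {"dx": 7.5,"dy": -0.5,"dz": 10,"twist": 0},
])

```text
t: 27.25
eef_pos: [0.4909, 0.2764, 0.105]
eef_rot: [-0.001, 0.812, 0.583, 0.001]
contact_force: [-7.6, -0.4, 15.4]
width: 0.497
finger_force: 43.2
```

Run:
```python
from chk import *
go([.493,.2818,.105],71.3);o=telemetry.get_obs();print(o["t"],o["width"],o["contact_force"],o["wrist_torque"])
axial("green",[.493,.2818,.105],71.3)
```

```text
pos [0.4909 0.2764 0.105 ] ang 71.35 shift [ 5.8  0.3 -0. ] twist 0.05
27.25 0.49658701640284036 [-7.57002454 -0.35353876 15.35889962] [-0.4614904   1.70067156  0.00758945]
wrist body ridge [(18.0, 40.5), (43.5, 44.5), (75.0, 77.5)]
wrist neck ridge [(16.0, 39.0), (42.5, 43.0), (75.0, 78.0)]
```

Emit:
arm_command([
  {"dx": 0,"dy": 0,"dz": -1,"twist": 0},
  {"dx": 3,"dy": 0,"dz": -1,"twist": 0},
  {"dx": 6,"dy": 0,"dz": -1,"twist": 0},
  {"dx": 8,"dy": 0,"dz": -1,"twist": 0},
  {"dx": 8,"dy": 0,"dz": -1,"twist": 0},
  {"dx": 8,"dy": 0,"dz": -1,"twist": 0},
])

```text
t: 27.9
eef_pos: [0.4923, 0.281, 0.1049]
eef_rot: [0.001, 0.812, 0.583, -0.001]
contact_force: [-8.9, -9.4, 15.0]
width: 0.499
finger_force: 43.0
```

Run:
```python
from chk import *
go([.493,.2818,.105],71.3);o=telemetry.get_obs();print(o["t"],o["width"],o["contact_force"],o["wrist_torque"])
axial("green",[.493,.2818,.105],71.3)
```

```text
pos [0.4923 0.281  0.1049] ang 71.33 shift [ 1.   0.5 -0.1] twist 0.03
27.9 0.4992992704779776 [-8.90895403 -9.42448491 14.9683202 ] [-2.18397862  1.78517891  0.29616277]
wrist body ridge [(23.0, 45.5), (50.0, 50.0), (80.0, 82.5)]
wrist neck ridge [(21.0, 44.0), (47.5, 48.5), (80.0, 83.0)]
```

Emit:
arm_command([
  {"dx": 1,"dy": 0,"dz": -1,"twist": 0},
  {"dx": 2,"dy": 0,"dz": -1,"twist": 0},
  {"dx": 3,"dy": 0,"dz": -1,"twist": 0},
  {"dx": 3,"dy": 0,"dz": -1,"twist": 0},
  {"dx": 3,"dy": 0,"dz": -1,"twist": 0},
])

```text
t: 28.45
eef_pos: [0.4938, 0.285, 0.1051]
eef_rot: [0.001, 0.812, 0.583, -0.0]
contact_force: [-5.1, -5.1, 9.1]
width: 0.494
finger_force: 42.5
```

Run:
```python
from chk import *
go([.493,.2818,.105],71.3);o=telemetry.get_obs();print(o["t"],o["width"],o["contact_force"],o["wrist_torque"])
axial("green",[.493,.2818,.105],71.3)
```

```text
pos [0.4938 0.285  0.1051] ang 71.33 shift [-3.3  0.3  0.1] twist 0.03
28.45 0.4943318358762252 [-5.13756896 -5.0876138   9.09626429] [-1.36420128  1.19977813  0.08389978]
wrist body ridge [(27.5, 49.5), (52.5, 52.5), (84.0, 87.0)]
wrist neck ridge [(25.0, 48.5), (51.5, 52.0), (84.5, 87.0)]
```

Centred to within about 1 mm. Release and rise.

Emit:
arm_command([
  {"dx": 0,"dy": 0,"dz": 0,"twist": 0},
  {"dx": 0,"dy": 0,"dz": 0,"twist": 0},
  {"dx": 0,"dy": 0,"dz": 0,"twist": 0},
  {"dx": 0,"dy": 0,"dz": 0,"twist": 0},
  {"dx": 0,"dy": 0,"dz": 0,"twist": 0},
], claw=1.0)

```text
t: 29.0
eef_pos: [0.4941, 0.286, 0.1043]
eef_rot: [-0.0, 0.812, 0.583, 0.0]
contact_force: [0.1, 0.2, -0.7]
width: 1.0
finger_force: 0.0
```

Emit:
arm_command([
  {"dx": 0,"dy": 0,"dz": -10,"twist": 0},
  {"dx": 0,"dy": 0,"dz": -30,"twist": 0},
  {"dx": 0,"dy": 0,"dz": -70,"twist": 0},
  {"dx": 0,"dy": 0,"dz": -115,"twist": 0},
  {"dx": 0,"dy": 0,"dz": -160,"twist": 0},
  {"dx": 0,"dy": 0,"dz": -200,"twist": 0},
  {"dx": 0,"dy": 0,"dz": -200,"twist": 0},
  {"dx": 0,"dy": 0,"dz": -200,"twist": 0},
])

```text
t: 29.8
eef_pos: [0.4946, 0.2862, 0.306]
eef_rot: [0.0, 0.812, 0.583, 0.002]
contact_force: [0.2, -0.2, -0.6]
width: 1.001
finger_force: 0.0
```

Run:
```python
from chk import *
o=telemetry.get_obs();print(o["t"],o["width"],o["contact_force"])
axial("green",[.493,.2818,.105],71.3)
b=eyes.get_image("wrist");a=eyes.get_image("scene");
# rack centre from wrist: green plate hull + screws
KV=cam("wrist");h=cv2.cvtColor(b,cv2.COLOR_RGB2HSV)
w=(h[...,1]<60)&(h[...,2]>150)
for n in blobs(w,8):
    if n[0]<300: print(n[:3],np.round(onplane(KV,n[1],.009)[0],4))
cv2.imwrite("pics/c9.png",np.vstack([cv2.resize(a[100:260,100:430],(620,300)),cv2.resize(b,(620,300))])[:,:,::-1])
```

```text
29.8 1.0013647552933052 [ 0.21734257 -0.24116887 -0.59615501]
wrist body ridge [(27.5, 50.0), (85.0, 87.0)]
wrist neck ridge [(26.5, 49.5), (85.0, 87.0)]
(87, [207.4, 96.7], [203, 92, 10, 11]) [0.4653 0.3607 0.009 ]
(42, [291.3, 96.9], [289, 93, 6, 9]) [0.5621 0.3277 0.009 ]
(50, [210.6, 199.4], [207, 196, 8, 8]) [0.4224 0.2355 0.009 ]
```

View pics/c9.png

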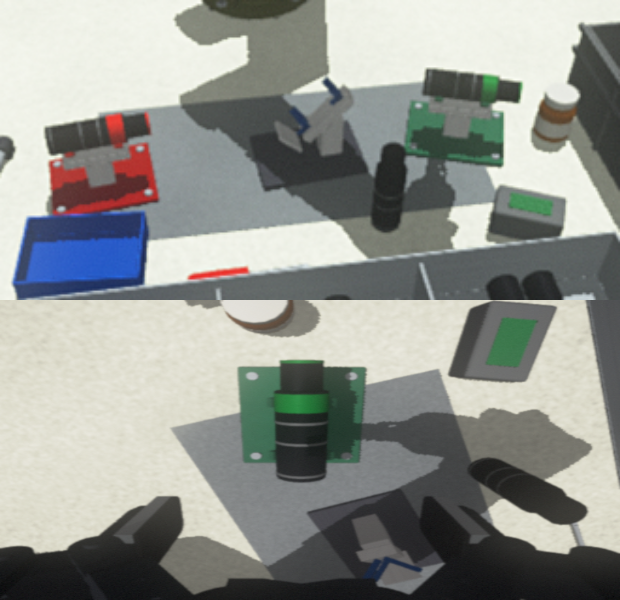

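Both housings lie level and centred in their racks to within about 1.5 mm. The rest is empty, the plain housing and the bystanders are untouched, and the gripper is clear.

```bash
python3 -c "
from cell import order
print(order.sign_off())"
```

```text
the job is handed in; nothing more can be done
None
```

The job is done and handed in at about 30 s: the red housing lies level in the red rack; the green one leaned in the rest, was let go, and now lies level in the green rack; both are centred to about 1.5 mm, and nothing else was moved.

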